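# Put three products back into their own packing nests

## Task

The jar, the small carton and the dropper bottle are each in another one's plywood nest: the jar belongs in the large round nest, the carton in the rectangular nest and the dropper bottle in the small round nest. Swap them round, upright all the while, until each stands down in the recess of its own nest; the empty cork mat is free for parking one on the way. Leave the marker, the label roll and the box cutter lying where they are.

Things in the scene. Friction and masses are not known exactly. Their poses are not given: they have to be found in the camera images.
- cream_jar_mid (a point): Centre (half-way up) of the low round screw-lid jar, 63 mm diameter, 34 mm high, 60 to 100 g; z is up. At the start it stands loosely in the recess of the rectangular nest, on the recess floor, so that 28 mm of it show above the nest's top. Grip across the diameter, above the nest.
- carton_mid (a point): Centre (half-way up) of the small closed rectangular carton, 52 mm along its x axis, 67 mm along its y axis, 70 mm high, z up. At the start it stands across the small round nest, on the nest's top face and not in its recess (which is too small for it), underside 10 mm above the table.
- dropper_bottle_mid (a point): Centre (half-way up) of the slender upright dropper bottle, 102 mm high, z up: round body 33 mm in diameter up to about 60 mm above its underside, then a narrower neck, collar and rubber bulb. At the start it stands in the recess of the large round nest, on the recess floor. It tips easily.
- pot_nest_floor (a point): Centre of the recess floor of the large round plywood nest, the jar's place: disc 120 mm in diameter and 10 mm high, fixed to the table, with a round recess 80 mm in diameter and 6 mm deep; the floor is 4 mm above the table. z up.
- carton_nest_floor (a point): Centre of the recess floor of the rectangular plywood nest, the carton's place: 106 mm along its x axis, 120 mm along its y axis, 10 mm high, fixed to the table, with a rectangular recess 70 mm along x and 84 mm along y, 6 mm deep; the floor is 4 mm above the table. z up. The carton's long side goes along the recess's long side; which way round does not matter.
- dropper_nest_floor (a point): Centre of the recess floor of the small round plywood nest, the dropper bottle's place: disc 84 mm in diameter and 10 mm high, fixed to the table, with a round recess 50 mm in diameter and 6 mm deep; the floor is 4 mm above the table. z up. At the start the carton covers the recess.
- parking_mat_floor (a point): Centre of the top of the flat square cork mat, 110 by 110 mm, 3 mm thick, fixed to the table, empty at the start: a free spot on which one thing may be parked.
- marker_mid (a point): Middle of the marker pen with black cap lying on the table, 137 mm long along its y axis, 19 mm high. Leave it alone.
- label_roll_mid (a point): Centre of the white label roll that lies flat among the nests, the nearest to the robot of several such rolls, 83 mm in diameter, 51 mm high. Leave it alone.
- cutter_mid (a point): Middle of the closed yellow box cutter lying on the table, 156 mm long along its y axis, 14 mm high. Leave it alone.
There are look-alikes about, which are no part of the job. Leave any pink or turquoise look-alike of the part that bears cream_jar_mid alone. Leave any turquoise look-alike of the part that bears pot_nest_floor alone.

How it is judged (in metres and radians):
At the end, for the whole second after the job is handed in: Jar in the large round nest, carton in the rectangular nest, dropper bottle in the small round nest: each stands on its recess floor (within 3 mm in height), within 12 mm of the recess centre, upright within 6 degrees, released and at rest (horizontal distance between cream_jar_mid and pot_nest_floor below 0.012 m and z of cream_jar_mid in the frame of pot_nest_floor below 0.02 m and angle between each of cream_jar_mid, carton_mid, dropper_bottle_mid's own z axis and vertical below 0.1 rad and linear speed of each of cream_jar, carton, dropper_bottle below 0.02 m/s and horizontal distance between carton_mid and carton_nest_floor below 0.012 m and z of carton_mid in the frame of carton_nest_floor below 0.038 m and horizontal distance between dropper_bottle_mid and dropper_nest_floor below 0.012 m and z of dropper_bottle_mid in the frame of dropper_nest_floor below 0.054 m); the robot touches nothing.
It fails at once if the jar is tipped over (more than 35 degrees) (angle between cream_jar_mid's own z axis and vertical above 0.61 rad).
It fails at once if the carton is tipped over (more than 35 degrees) (angle between carton_mid's own z axis and vertical above 0.61 rad).
It fails at once if the dropper bottle is tipped over (more than 35 degrees) (angle between dropper_bottle_mid's own z axis and vertical above 0.61 rad).
It fails at once if the marker, the label roll or the box cutter is moved by more than 30 mm (distance of any of marker_mid, label_roll_mid, cutter_mid from where it was at the start of the episode above 0.03 m).
It also fails if it takes over 106 s, if anything falls off the work surface, if the arm or the gripper's body presses on something with over 40 N, if the wrist force passes 120 N, or if a joint passes its speed limit or range.

## Robot

A 6-joint arm with a two-finger parallel gripper is mounted at the origin on a cart in front of the work surface, level with it; the furniture and walls round the work are solid. World frame = base frame: x ahead of the robot, y to its left, z up, the work surface at z = 0. Lengths are in m, angles in degrees, forces in N, time in s.
With the tool pointing down it reaches from about 0.4 to 0.825 m from the base axis. Payload 7 kg.
Tool frame: the origin (TCP) lies on the centre line of the jaws, within the pads' length; the fingertips stand 14 mm ahead of it and the grasp point (between the pads) lies 5 mm behind it; z points along the fingers, x is the direction in which the jaws open and shut, and the axes are right-handed (so a half turn about z gives the same grasp; the last joint's range is limited). The gripper opens to 88 mm and grips with 3 to 60 N. Pads are 19 mm wide; open, the fingers measure 130 mm over their backs; the gripper's body (78 mm by 193 mm) begins 47 mm behind the grasp point.
Start: joints at [86.694, 20.546, 0.682, 0, -70.136, -16.507], TCP at [0.229, 0.635, 0.212] pointing down, gripper open.
Joint ranges: [-176.03, 176.03], [-82.01, 121.73], [-58.28, 71.71], [-173.87, 95.51], [-174.79, -0.11], [-173.66, 173.66]. Speed limits (degrees/s): [136.94, 136.94, 172.46, 180, 180, 180].

## Interface

Orientations are given as [roll, pitch, yaw] about the fixed x, y, z axes, in that order (R = Rz(yaw) Ry(pitch) Rx(roll)).
In Python, from plant import * gives the robot as it stands.
- The arm moves only by the shell command python3 -m handwheel 'ROWS' [OPENING]. ROWS is JSON, a list of rows, each a list of 2 entries, a list of its own where there are three numbers: the shift along the tool's x, y, z each as a share of 0.2 m, from -1 to 1, then the turn, a rotation vector about the tool's x, y, z each as a share of 360 degrees, from -1 to 1. In form: [[[tx, ty, tz], [ax, ay, az]], ...]. A call has 1 to 5 rows; each row is the pose to reach, as a shift and turn from the pose commanded when the call began, along the tool's axes at that moment, turning the shorter way round; what a row does not reach only later rows make up. A row lasts 1/12 s, in which the tool goes at most 41.7 mm and 7.16 degrees, less where a joint would pass 70% of its speed; a pose out of reach is approached as far as the arm can. A call with a number of a shift or a turn outside -1 to 1 is refused whole. A call with a gripper value outside its range is refused whole. OPENING is the closure, from -1 (fully open) to 1 (shut), set as the call begins (- or left out, the last holds). The fingers move at their own pace and stop on an object; the grip force is fixed at half the most. Time passes only in rows, so rows that repeat a pose let the fingers close. It gives the time, the measured TCP pose, the force and the opening at its end, in the units of the state.
- get_obs(): the state, without advancing time (a new reading comes with each control period).
- snapshot(name): name is "scene" or "top" or "wrist"; returns a dict with "color" (420x560x3 uint8, red, green, blue), "z_map" (420x560 float32, m along the optical axis (not along the pixel's ray), 0 where there is no reading), "intrinsics" (3x3 intrinsics, pixels), "rvec" (rotation vector, rad) and "tvec" (3), from world to camera coordinates, as OpenCV has them. Camera axes: x right, y down, z forward; pixel columns grow to the right and rows downward; lengths in m; the calibration is good to about 2 mm. A picture is of the moment at which its call begins.
- close_job(): hands the job in, once; it reports no verdict.
The state is a dict: "clock": time; "joint_pos": joint angles; "qvel": joint speeds; "tau": joint torques, N m; "tool_pos": TCP position; "orientation": TCP orientation; "force": force on the tool from outside, world axes, zero at the start; "moment": the same for the moment, N m; "opening": finger opening in m.
Only numpy, scipy, OpenCV 4.12 (cv2) and the standard library are available. Lean on these libraries where they do the work, as an engineer would, in place of code of your own. Each camera call takes 0.05 s, during which the arm holds its last target. There are 200 camera calls.

## Working session

There is one attempt and no reset: what is moved stays moved. The work goes in short steps, Python scripts to look and compute and a shell command to move; the robot and the scene stay as the last step left them, time stands still between calls to the robot, and variables do not carry over. Pictures are saved under pics/ and viewed, about 12 in all and at most 16, crops included, and the job is handed in when it is done.

```bash
ls; mkdir -p pics; cat > h.py <<'E'
from plant import *
import numpy as np, cv2
from scipy.spatial.transform import Rotation as Ro
def snap(name,fn=None):
    s=snapshot(name)
    if fn: cv2.imwrite('pics/'+fn,s['color'][:,:,::-1]); np.savez('pics/'+fn[:-4]+'.npz',**s)
    return s
def world(s):
    z=s['z_map'];K=np.array(s['intrinsics']);h,w=z.shape
    u,v=np.meshgrid(np.arange(w),np.arange(h))
    p=np.stack([(u-K[0,2])/K[0,0]*z,(v-K[1,2])/K[1,1]*z,z],-1)
    R=Ro.from_rotvec(np.ravel(s['rvec'])).as_matrix()
    P=(p-np.ravel(s['tvec']))@R
    P[z==0]=np.nan
    return P
E
python3 - <<'E'
from h import *
o=get_obs();print(o)
for n in('scene','top'): 
    s=snap(n,n+'0.png'); print(n,s['intrinsics'],s['rvec'],s['tvec'])
a=cv2.imread('pics/scene0.png');b=cv2.imread('pics/top0.png')
cv2.imwrite('pics/top0b.png',cv2.resize(b,(800,600)))
E
```

```text
pics
{'clock': 0.0, 'joint_pos': array([ 8.66934921e+01,  2.05913864e+01,  6.34251586e-01, -1.88836872e-02,
       -7.01386011e+01, -1.65054914e+01]), 'qvel': array([-0.00616163,  0.06570184,  0.08635067,  0.02957907,  0.08589698,
        0.03244313]), 'tau': array([ 3.70825786e-03, -5.82717776e+01,  2.93049842e+01,  6.99722797e+00,
        6.87510154e-03, -1.50496826e-04]), 'tool_pos': array([0.22865732, 0.6345341 , 0.21133081]), 'orientation': array([-1.79989819e+02, -9.68346946e-02, -1.09818438e+02]), 'force': array([-0.53944395,  0.04979846,  1.29503134]), 'moment': array([-0.05003099,  0.00848931, -0.04157991]), 'opening': 0.08768550980047427}
scene [[539.01272499   0.         280.50451367]
 [  0.         539.01272499 203.3491947 ]
 [  0.           0.           1.        ]] [ 1.90347217 -0.91358413  0.52181418] [-0.35427828  0.22697917  1.22323517]
top [[413.10909977   0.         280.10603836]
 [  0.         413.10909977 204.54779028]
 [  0.           0.           1.        ]] [ 2.16668079 -2.15126989  0.16252039] [-0.05541704  0.51330196  0.96179969]
```

View pics/top0b.png

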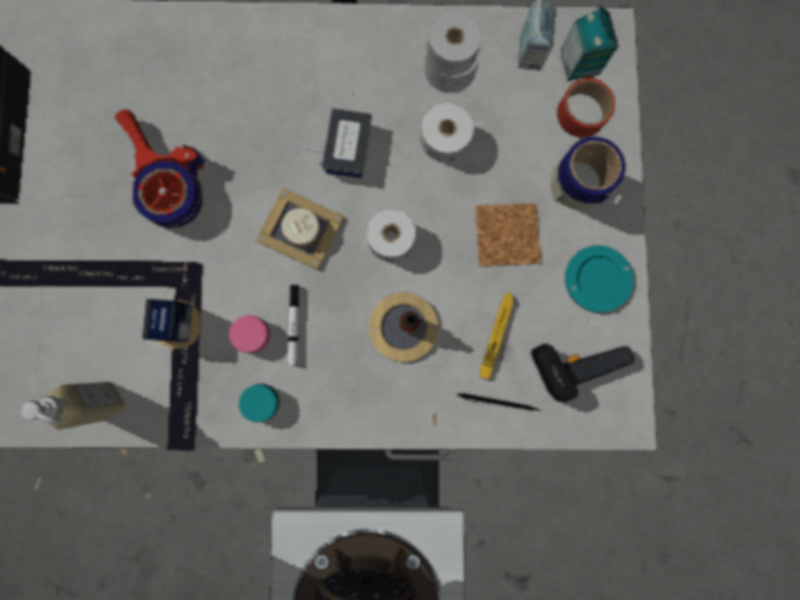

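View pics/scene0.png

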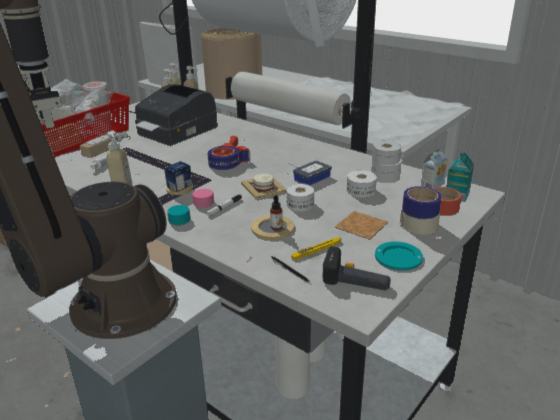

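Top view (800×600): the cream jar is at (300,228) in the rectangular nest, and the dark blue carton at (165,320) covers the small round nest at (180,322). The dropper is at (410,320) in the plywood large nest at (404,327), and the cork mat is at (508,235). The look-alikes are the pink jar (249,334), the turquoise jar (259,403) and the turquoise nest (600,279), all of the wrong colour. Next I measure with depth.

```bash
cat >> h.py <<'E'
def rect(pts): 
    (c,sz,a)=cv2.minAreaRect((pts*1000).astype(np.float32)); 
    return np.round(c,1),np.round(sz,1),round(a,1)
E
python3 - <<'E'
from h import *
s=dict(np.load('pics/top0.npz'));P=world(s);k=560/800
def reg(name,cx,cy,r,z0,z1):
    v,u=np.mgrid[0:420,0:560]
    m=(abs(u-cx*k)<r*k)&(abs(v-cy*k)<r*k)&(P[...,2]>z0)&(P[...,2]<z1)
    n,l,st,ce=cv2.connectedComponentsWithStats(m.astype(np.uint8))
    if n<2: print(name,'none');return
    i=1+np.argmax(st[1:,4]);q=P[l==i]
    print(name,len(q),'rect',*rect(q[:,:2]),'circ',[np.round(x,1) for x in cv2.minEnclosingCircle((q[:,:2]*1000).astype(np.float32))],'med',np.round(np.median(q,0),4))
print('table z',np.nanmedian(P[int(250*k),int(200*k)-60:int(200*k)-40,2]),'tape',P[int(400*k),int(183*k)], P[int(270*k),int(80*k)])
reg('jar',300,228,40,.025,.06)
reg('rectnest',300,228,60,.0065,.018)
reg('carton',165,320,60,.07,.1)
reg('smallnest',180,322,50,.0065,.018)
reg('bignest',404,327,50,.0065,.018)
reg('dropbody',410,320,30,.02,.2)
reg('droptop',410,320,30,.085,.2)
reg('mat',508,235,50,.0015,.008)
reg('roll',390,235,40,.04,.07)
reg('marker',293,325,50,.008,.03)
reg('cutter',498,335,50,.006,.03)
reg('pink',249,334,35,.02,.06); reg('turq',259,403,35,.02,.06); reg('pump',80,405,70,.03,.3)
reg('box',347,143,50,.02,.2)
a=cv2.imread('pics/top0.png')
c=cv2.resize(a[180:270,70:340],(800,267),interpolation=cv2.INTER_CUBIC)
c2=cv2.resize(a[120:200,160:360],(800,320),interpolation=cv2.INTER_CUBIC)
cv2.imwrite('pics/crop1.png',np.vstack([c,c2]))
E
```

```text
table z 5.523543242884233e-05 tape [0.33090639 0.31476867 0.00168345] [0.55250755 0.50465718 0.00225136]
jar 532 rect [626.6 119. ] [61.4 60.2] 2.1 circ [array([627. , 119.8]), np.float64(31.8)] med [0.6259 0.1193 0.038 ]
rectnest 1035 rect [630.5 125. ] [120.7 106.4] 65.3 circ [array([630.7, 124.8]), np.float64(79.8)] med [0.6266 0.123  0.0095]
carton 665 rect [461.4 331.3] [51.7 65.6] 88.6 circ [array([461.8, 331. ]), np.float64(39.7)] med [0.4604 0.3303 0.0792]
smallnest 235 rect [449.2 316. ] [47.1 83.3] 54.0 circ [array([459.4, 330.4]), np.float64(42.0)] med [0.4468 0.3045 0.0096]
bignest 982 rect [458.4 -58.5] [115.9 115.9] 0.3 circ [array([458.3, -58.5]), np.float64(59.4)] med [ 0.4569 -0.0574  0.0096]
dropbody 172 rect [462.7 -66.7] [31.5 30.5] 0.1 circ [array([463.3, -67.6]), np.float64(16.6)] med [ 0.4604 -0.0664  0.0689]
droptop 28 rect [462.6 -67.6] [10.6 11.3] 0.9 circ [array([463.2, -67.6]), np.float64(6.0)] med [ 0.463  -0.0677  0.1013]
mat 1369 rect [ 626.4 -242.1] [119.7 123.2] 0.5 circ [array([ 625.9, -244.7]), np.float64(81.3)] med [ 0.6251 -0.2422  0.0032]
roll 825 rect [613.5 -35.5] [81.1 80.6] 69.7 circ [array([614.3, -35.8]), np.float64(41.5)] med [ 0.6129 -0.036   0.0489]
marker 377 rect [461.9 129.9] [135.2  16.3] 0.0 circ [array([461.9, 129.7]), np.float64(67.9)] med [0.4597 0.1291 0.0154]
cutter 485 rect [ 444.6 -218. ] [ 22.4 153.8] 72.3 circ [array([ 444.6, -218.1]), np.float64(76.9)] med [ 0.4428 -0.2188  0.0111]
pink 563 rect [442.6 201.3] [60.3 61.8] 1.5 circ [array([443.3, 201.6]), np.float64(31.5)] med [0.4431 0.2006 0.0339]
turq 583 rect [329.  181.2] [60.8 61.2] 75.7 circ [array([328.9, 181.8]), np.float64(31.4)] med [0.3285 0.1806 0.0339]
pump 1506 rect [327.3 441.3] [59.1 50.4] 33.2 circ [array([328.1, 442.8]), np.float64(33.7)] med [0.329  0.4311 0.1364]
box 1290 rect [784.6  66.6] [119.1 112.6] 81.8 circ [array([783.1,  57.7]), np.float64(73.3)] med [0.7776 0.0441 0.0362]
```

View pics/crop1.png

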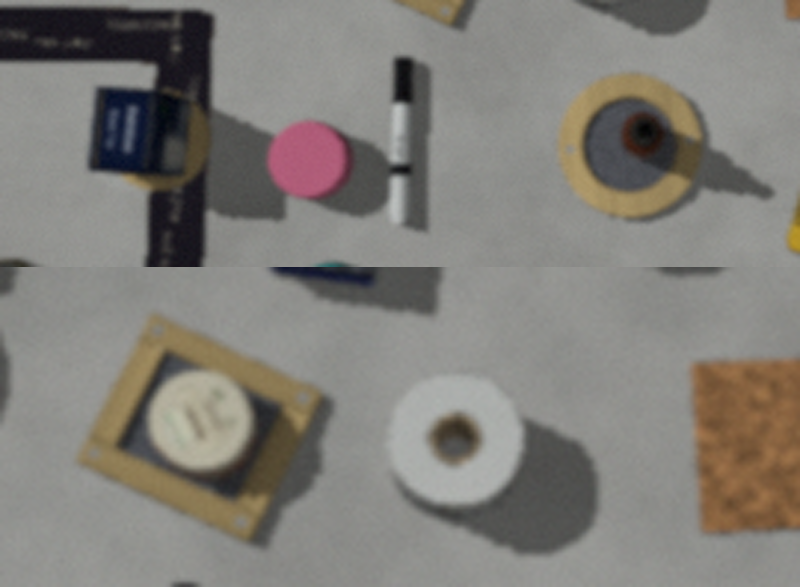

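The crop confirms the cream jar (lower part, px 200,420) in the rectangular nest, the plain plywood ring with the dropper, and the navy carton on the small ring. The pink jar beside it is a look-alike. The order will be jar→mat, carton→its nest, dropper→its nest, then jar→its nest. I set off sideways first, to stay clear of the pump bottle.

```bash
python3 - <<'E'
from h import *
P=world(dict(np.load('pics/top0.npz')));k=.7
for n,(a,b,c,d) in dict(pump=(20,130,370,440),gun=(110,205,100,230),printer=(0,30,40,210)).items():
    q=P[int(c*k):int(d*k),int(a*k):int(b*k)].reshape(-1,3);q=q[q[:,2]>.03];print(n,q.min(0),q.max(0))
E
python3 -m handwheel '[[[-0.29,-0.8,0],[0,0,-0.055]],[[-0.29,-0.8,0],[0,0,-0.055]],[[-0.29,-0.8,0],[0,0,-0.055]],[[-0.29,-0.8,0],[0,0,-0.055]],[[-0.29,-0.8,0],[0,0,-0.055]]]' -1
```

```text
pump [0.29459618 0.40984439 0.0303427 ] [0.36175968 0.46689573 0.20987251]
gun [0.62806252 0.29157126 0.03002076] [0.83259861 0.44573609 0.05500981]
printer [0.66807772 0.6138696  0.03000918] [0.91879898 0.63268012 0.0933135 ]
clock: 0.52
tool_pos: [0.4048, 0.6338, 0.2105]
orientation: [-180.0, -0.1, -90.2]
force: [-1.2, -1.3, -1.2]
opening: 0.0876
```

```bash

python3 -m handwheel '[[[0.86,-0.37,0],[0,0,0]],[[0.86,-0.37,0],[0,0,0]],[[0.86,-0.37,0],[0,0,0]],[[0.86,-0.37,0],[0,0,0]],[[0.86,-0.37,0],[0,0,0]]]' >/dev/null
python3 -m handwheel '[[[0.86,-0.37,0],[0,0,0]],[[0.86,-0.37,0],[0,0,0]],[[0.86,-0.37,0],[0,0,0]],[[0.86,-0.37,0],[0,0,0]],[[0.86,-0.37,0],[0,0,0]]]' 
python3 -m handwheel '[[[0.86,-0.37,0.3],[0,0,0]],[[0.86,-0.37,0.3],[0,0,0]],[[0.86,-0.37,0.3],[0,0,0]],[[0.86,-0.37,0.3],[0,0,0]],[[0.86,-0.37,0.3],[0,0,0]]]'
python3 - <<'E'
from h import *
s=snap('wrist','w1.png');P=world(s);print(get_obs()['tool_pos'])
m=(abs(P[...,0]-.627)<.05)&(abs(P[...,1]-.12)<.05)&(P[...,2]>.025)&(P[...,2]<.05)
q=P[m];print(len(q),rect(q[:,:2]),cv2.minEnclosingCircle((q[:,:2]*1000).astype(np.float32)))
E
```

```text
clock: 1.35
tool_pos: [0.5476, 0.2874, 0.2121]
orientation: [180.0, -0.0, -90.1]
force: [0.1, 0.1, 0.3]
opening: 0.0881
clock: 1.77
tool_pos: [0.6208, 0.1163, 0.1508]
orientation: [179.9, -0.0, -90.1]
force: [0.1, 0.4, -0.2]
opening: 0.0875
[0.62102112 0.11282159 0.14874504]
3209 (array([626.5, 121. ]), array([61.5, 61.8]), 6.4) ((626.6395263671875, 121.55461120605469), 31.484088897705078)
```

View pics/w1.png

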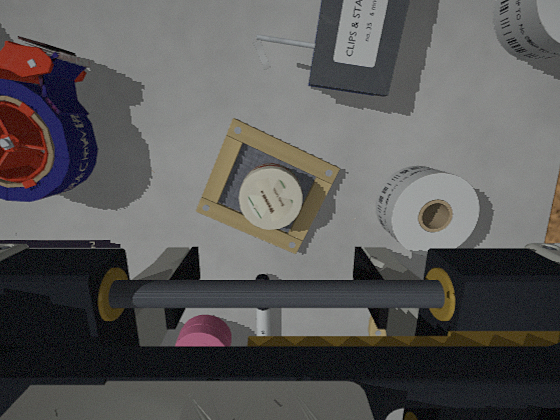

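The wrist view shows the cream jar at px (270,195) in the rectangular nest. I centre over it and start down.

```bash

python3 -m handwheel '[[[0,-0.03,0.3],[0,0,0]],[[0,-0.03,0.3],[0,0,0]],[[0,-0.03,0.3],[0,0,0]],[[0,-0.03,0.3],[0,0,0]],[[0,-0.03,0.3],[0,0,0]]]'
python3 -m handwheel '[[[0,0,0],[0,0,0]],[[0,0,0],[0,0,0]],[[0,0,0],[0,0,0]]]'
```

```text
clock: 2.23
tool_pos: [0.6276, 0.1197, 0.0936]
orientation: [-179.9, 0.0, -90.0]
force: [-0.5, -0.1, 1.5]
opening: 0.088
clock: 2.48
tool_pos: [0.6274, 0.1199, 0.0937]
orientation: [-179.9, 0.1, -90.0]
force: [0.4, -0.0, 0.5]
opening: 0.0876
```

```bash

python3 -m handwheel '[[[0,0,0.1],[0,0,0]],[[0,0,0.2],[0,0,0]],[[0,0,0.29],[0,0,0]],[[0,0,0.323],[0,0,0]],[[0,0,0.323],[0,0,0]]]'
python3 -m handwheel '[[[0,0,0],[0,0,0]],[[0,0,0],[0,0,0]],[[0,0,0],[0,0,0]],[[0,0,0],[0,0,0]],[[0,0,0],[0,0,0]]]' 1
python3 -m handwheel '[[[0,0,0],[0,0,0]],[[0,0,0],[0,0,0]],[[0,0,0],[0,0,0]],[[0,0,0],[0,0,0]],[[0,0,0],[0,0,0]]]'
python3 -m handwheel '[[[0,0,-0.05],[0,0,0]],[[0,0,-0.1],[0,0,0]],[[0,0,-0.2],[0,0,0]],[[0,0,-0.3],[0,0,0]],[[0,0,-0.4],[0,0,0]]]'
```

```text
clock: 2.9
tool_pos: [0.6259, 0.119, 0.0264]
orientation: [179.9, -0.1, -90.0]
force: [-0.4, -0.9, 0.0]
opening: 0.0876
clock: 3.32
tool_pos: [0.6273, 0.1195, 0.0285]
orientation: [-179.9, 0.0, -90.0]
force: [-0.5, 0.2, -0.4]
opening: 0.0599
clock: 3.73
tool_pos: [0.6269, 0.1193, 0.0276]
orientation: [180.0, -0.0, -90.0]
force: [0.1, 0.1, -0.2]
opening: 0.0264
clock: 4.15
tool_pos: [0.6271, 0.1193, 0.1097]
orientation: [-180.0, 0.0, -90.0]
force: [0.0, -0.8, 0.4]
opening: 0.0004
```

The fingers shut on nothing, so I look again.

```bash
python3 - <<'E'
from h import *
s=snap('wrist','w2.png');P=world(s);print(get_obs()['tool_pos'])
s2=snap('scene');
cv2.imwrite('pics/w2s.png',np.hstack([cv2.resize(s['color'],(400,300)),cv2.resize(s2['color'][130:250,190:350],(400,300),interpolation=2)])[:,:,::-1])
m=(abs(P[...,0]-.627)<.07)&(abs(P[...,1]-.12)<.07)&(P[...,2]>.025)&(P[...,2]<.05)
q=P[m];print(len(q),rect(q[:,:2]) if len(q) else 0)
E
```

```text
[0.62953308 0.11998853 0.11452445]
4058 (array([626.8, 121.6]), array([60.6, 61.1]), 88.2)
```

View pics/w2s.png

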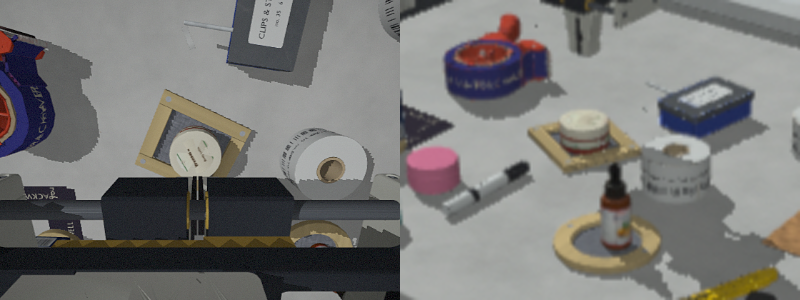

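```bash
python3 - <<'E'
from h import *
s=dict(np.load('pics/w2.npz'));P=world(s)
for v in range(240,345,8): print(v,[tuple(np.round(P[v,u]*1000).astype(int)) if s['z_map'][v,u]>0 else None for u in (262,270,276,284,292)])
s=snap('scene','s2.png');P=world(s);o=get_obs();print(o['tool_pos'],o['opening'],o['joint_pos'])
m=(abs(P[...,0]-.627)<.04)&(abs(P[...,1]-.12)<.05)&(P[...,2]>.06)&(P[...,2]<.145)
q=P[m];print(len(q));
for z in np.arange(.06,.145,.01):
    r=q[(q[:,2]>=z)&(q[:,2]<z+.01)]
    if len(r): print(round(z,3),len(r),r.min(0).round(3),r.max(0).round(3))
E
```

```text
240 [(np.int64(606), np.int64(131), np.int64(38)), (np.int64(607), np.int64(125), np.int64(39)), (np.int64(607), np.int64(119), np.int64(40)), (np.int64(607), np.int64(113), np.int64(39)), (np.int64(607), np.int64(106), np.int64(40))]
248 [(np.int64(666), np.int64(124), np.int64(196)), (np.int64(637), np.int64(123), np.int64(127)), (np.int64(600), np.int64(119), np.int64(39)), (np.int64(599), np.int64(112), np.int64(38)), (np.int64(665), np.int64(114), np.int64(195))]
256 [(np.int64(665), np.int64(123), np.int64(201)), (np.int64(636), np.int64(122), np.int64(137)), (np.int64(579), np.int64(119), np.int64(11)), (np.int64(637), np.int64(115), np.int64(138)), (np.int64(665), np.int64(115), np.int64(200))]
264 [(np.int64(664), np.int64(123), np.int64(204)), (np.int64(636), np.int64(122), np.int64(146)), (np.int64(570), np.int64(119), np.int64(10)), (np.int64(636), np.int64(115), np.int64(147)), (np.int64(666), np.int64(115), np.int64(207))]
272 [(np.int64(662), np.int64(123), np.int64(205)), (np.int64(636), np.int64(122), np.int64(155)), (np.int64(557), np.int64(119), np.int64(1)), (np.i
[... 1843 characters left out ...]
), np.int64(216)), (np.int64(650), np.int64(119), np.int64(217)), (np.int64(650), np.int64(117), np.int64(216)), (np.int64(650), np.int64(115), np.int64(216))]
344 [(np.int64(650), np.int64(123), np.int64(220)), (np.int64(649), np.int64(121), np.int64(218)), (np.int64(650), np.int64(119), np.int64(219)), (np.int64(650), np.int64(117), np.int64(220)), (np.int64(650), np.int64(115), np.int64(219))]
[0.62842207 0.11993308 0.11100301] 0.000540602044440916 [ 2.82668838e+01  2.15585924e+01 -1.18204542e+01  3.09665041e-02
 -5.63236143e+01  6.17212313e+01]
52
0.12 1 [0.622 0.125 0.128] [0.622 0.125 0.128]
0.13 37 [0.615 0.103 0.13 ] [0.636 0.14  0.14 ]
0.14 14 [0.615 0.103 0.14 ] [0.639 0.137 0.144]
```

```bash
python3 - <<'E'
from h import *
s=dict(np.load('pics/w1.npz'));P=world(s)
m=(abs(P[...,0]-.62)<.03)&(abs(P[...,1]-.118)<.09)&(P[...,2]>.1)&(P[...,2]<.25); print('w1 tips',np.percentile(P[m][:,2],[0,.5,2,10]), P[m].min(0),P[m].max(0))
s=dict(np.load('pics/s2.npz'));P=world(s)
m=(abs(P[...,0]-.627)<.12)&(abs(P[...,1]-.12)<.13)&(P[...,2]>.11)
q=P[m]
for z in np.arange(.11,.3,.01):
    r=q[(q[:,2]>=z)&(q[:,2]<z+.01)]
    if len(r): print(round(z,3),len(r),r.min(0).round(3),r.max(0).round(3))
a=s['color'][0:200,170:430]; cv2.imwrite('pics/s2c.png',cv2.resize(a,(780,600),interpolation=2)[:,:,::-1])
E
```

```text
w1 tips [0.16521547 0.16715096 0.17029478 0.1820645 ] [0.59058239 0.05325847 0.16521547] [0.64999928 0.17890513 0.24999965]
0.12 1 [0.622 0.125 0.128] [0.622 0.125 0.128]
0.13 37 [0.615 0.103 0.13 ] [0.636 0.14  0.14 ]
0.14 36 [0.614 0.102 0.14 ] [0.639 0.138 0.15 ]
0.15 39 [0.615 0.101 0.15 ] [0.64  0.139 0.16 ]
0.16 39 [0.613 0.098 0.16 ] [0.64  0.141 0.169]
0.17 48 [0.612 0.096 0.17 ] [0.64  0.142 0.18 ]
0.18 22 [0.612 0.096 0.18 ] [0.632 0.146 0.189]
0.19 66 [0.589 0.03  0.19 ] [0.67  0.209 0.2  ]
0.2 195 [0.583 0.027 0.2  ] [0.668 0.207 0.21 ]
0.21 223 [0.582 0.027 0.21 ] [0.668 0.211 0.22 ]
0.22 180 [0.585 0.024 0.22 ] [0.669 0.216 0.23 ]
0.23 400 [0.585 0.02  0.23 ] [0.671 0.222 0.24 ]
0.24 107 [0.597 0.032 0.24 ] [0.658 0.21  0.25 ]
0.25 87 [0.598 0.101 0.25 ] [0.656 0.175 0.26 ]
0.26 89 [0.601 0.102 0.26 ] [0.653 0.172 0.27 ]
0.27 72 [0.6   0.102 0.27 ] [0.65  0.169 0.28 ]
0.28 49 [0.585 0.101 0.28 ] [0.647 0.166 0.29 ]
0.29 109 [0.585 0.083 0.29 ] [0.649 0.172 0.3  ]
```

View pics/s2c.png

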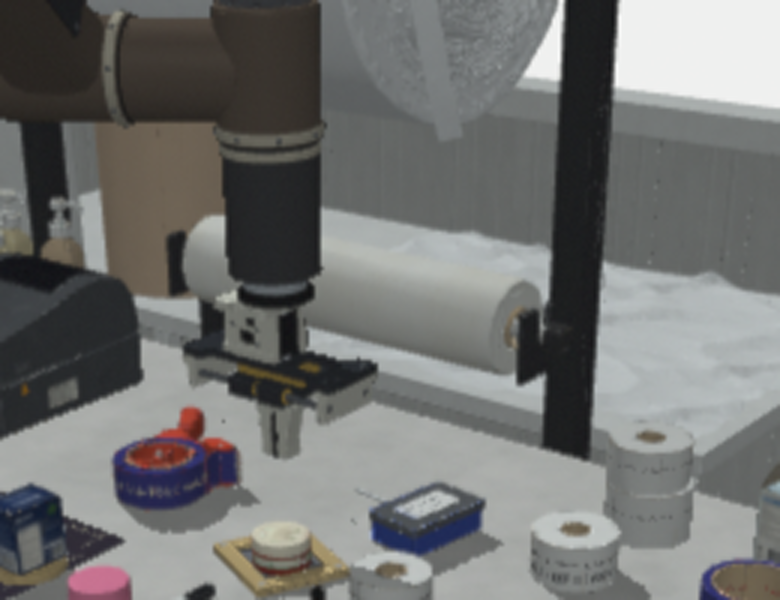

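The scene crop shows the palm about 66 mm above the tips, as specified. Both cameras put the tips at z≈0.126 when the reading says 0.111, so reported heights are about 29 mm too low. I open, go lower and check the tips before closing.

```bash
cat >> h.py <<'E'
def tips(fn=None):
    s=snap('wrist',fn);P=world(s);o=get_obs();t=o['tool_pos']
    m=(abs(P[...,0]-t[0])<.03)&(abs(P[...,1]-t[1])<.075)&(P[...,2]>t[2]+.005)&(P[...,2]<t[2]+.06)
    q=P[m];zt=np.percentile(q[:,2],1)
    r=q[q[:,2]<zt+.02];print('read',t.round(4),'tip z',round(zt,4),'bias',round(zt+.014-t[2],4),'tipbox',r.min(0).round(4),r.max(0).round(4))
    return s,P
E
python3 -m handwheel '[[[0,0,0],[0,0,0]],[[0,0,0],[0,0,0]],[[0,0,0],[0,0,0]],[[0,0,0],[0,0,0]],[[0,0,0],[0,0,0]]]' -1
python3 -m handwheel '[[[0,0,0],[0,0,0]],[[0,0,0],[0,0,0]],[[0,0,0],[0,0,0]],[[0,0,0],[0,0,0]],[[0,0,0],[0,0,0]]]'
python3 -m handwheel '[[[0,0,0.1],[0,0,0]],[[0,0,0.2],[0,0,0]],[[0,0,0.25],[0,0,0]],[[0,0,0.25],[0,0,0]],[[0,0,0.25],[0,0,0]]]'
python3 -c "
from h import *
tips()"
```

```text
clock: 4.72
tool_pos: [0.6266, 0.1192, 0.107]
orientation: [179.9, -0.0, -90.0]
force: [0.2, -0.4, -1.0]
opening: 0.028
clock: 5.13
tool_pos: [0.6269, 0.1193, 0.1077]
orientation: [-180.0, -0.0, -90.0]
force: [0.8, 0.2, 0.6]
opening: 0.0618
clock: 5.55
tool_pos: [0.6268, 0.1191, 0.0575]
orientation: [179.9, -0.0, -90.0]
force: [0.5, 0.5, 0.0]
opening: 0.087
read [0.6274 0.1194 0.0583] tip z 0.0732 bias 0.0289 tipbox [0.6169 0.0593 0.0719] [0.6386 0.1782 0.0932]
```

```bash

python3 -m handwheel '[[[0,0,0.1],[0,0,0]],[[0,0,0.2],[0,0,0]],[[0,0,0.26],[0,0,0]],[[0,0,0.285],[0,0,0]],[[0,0,0.285],[0,0,0]]]'
python3 -m handwheel '[[[0,0,0],[0,0,0]],[[0,0,0],[0,0,0]],[[0,0,0],[0,0,0]],[[0,0,0],[0,0,0]],[[0,0,0],[0,0,0]]]' 1
python3 -m handwheel '[[[0,0,0],[0,0,0]],[[0,0,0],[0,0,0]],[[0,0,0],[0,0,0]]]'
python3 -m handwheel '[[[0,0,-0.05],[0,0,0]],[[0,0,-0.1],[0,0,0]],[[0,0,-0.2],[0,0,0]],[[0,0,-0.3],[0,0,0]],[[0,0,-0.4],[0,0,0]]]'
```

```text
clock: 6.02
tool_pos: [0.6266, 0.1191, 0.0001]
orientation: [179.9, -0.0, -90.0]
force: [-0.1, -0.7, -0.4]
opening: 0.0875
clock: 6.43
tool_pos: [0.6274, 0.1195, 0.0015]
orientation: [-179.9, 0.0, -90.0]
force: [0.0, 0.8, 2.6]
opening: 0.0619
clock: 6.68
tool_pos: [0.6273, 0.1195, 0.0014]
orientation: [-179.9, 0.0, -90.0]
force: [-1.5, 1.7, 5.8]
opening: 0.0622
clock: 7.1
tool_pos: [0.6267, 0.1192, 0.0822]
orientation: [180.0, -0.0, -90.0]
force: [0.2, 0.4, -0.3]
opening: 0.062
```

```bash

python3 -m handwheel '[[[0.15,0,0],[0,0,0]],[[0.35,0,0],[0,0,0]],[[0.55,0,0],[0,0,0]],[[0.75,0,0],[0,0,0]],[[0.905,0,0],[0,0,0]]]'
python3 -m handwheel '[[[0.2,0,0],[0,0,0]],[[0.4,0,0],[0,0,0]],[[0.6,0,0],[0,0,0]],[[0.8,0,0],[0,0,0]],[[0.905,0,0],[0,0,0]]]'
python3 -m handwheel '[[[0,0,0],[0,0,0]],[[0,0,0.1],[0,0,0]],[[0,0,0.2],[0,0,0]],[[0,0,0.2],[0,0,0]]]'
python3 -c "
from h import *
s,P=tips('w3.png')
m=(abs(P[...,0]-.626)<.07)&(abs(P[...,1]+.243)<.08)&(P[...,2]>.0015)&(P[...,2]<.006)
print(rect(P[m][:,:2]),m.sum())"
```

```text
clock: 7.52
tool_pos: [0.6265, -0.0641, 0.0818]
orientation: [-180.0, 0.0, -90.0]
force: [0.4, 0.3, 0.1]
opening: 0.0622
clock: 7.93
tool_pos: [0.6262, -0.2467, 0.0815]
orientation: [-180.0, -0.0, -90.1]
force: [1.2, 1.9, 0.1]
opening: 0.0625
clock: 8.27
tool_pos: [0.6241, -0.2421, 0.0375]
orientation: [179.7, 0.1, -90.1]
force: [-0.6, 0.5, -1.5]
opening: 0.0622
read [ 0.6251 -0.2423  0.0393] tip z 0.0494 bias 0.0241 tipbox [ 0.6258 -0.2894  0.0444] [ 0.655  -0.1954  0.0694]
(array([ 625.8, -243. ]), array([159.9, 139.6]), 90.0) 12220
```

View pics/w3.png

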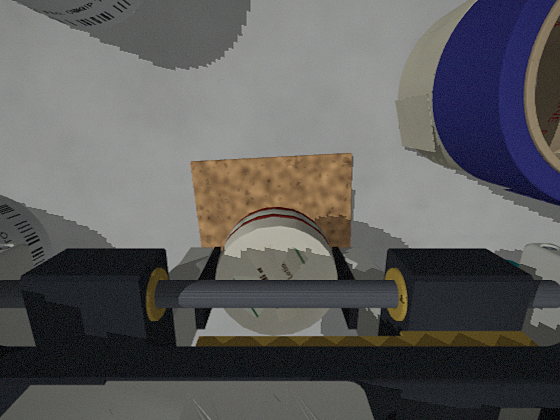

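Jar held level over the mat (px 275,280). Lower, release, rise.

```bash

python3 -m handwheel '[[[0,0,0.08],[0,0,0]],[[0,0,0.14],[0,0,0]],[[0,0,0.18],[0,0,0]],[[0,0,0.195],[0,0,0]],[[0,0,0.203],[0,0,0]]]'
python3 -m handwheel '[[[0,0,0],[0,0,0]],[[0,0,0],[0,0,0]],[[0,0,0],[0,0,0]],[[0,0,0],[0,0,0]],[[0,0,0],[0,0,0]]]' -1
python3 -m handwheel '[[[0,0,0],[0,0,0]],[[0,0,-0.1],[0,0,0]],[[0,0,-0.3],[0,0,0]],[[0,0,-0.5],[0,0,0]],[[0,0,-0.7],[0,0,0]]]'
python3 -c "
from h import *
s=snap('scene','s3.png');P=world(s);print(get_obs()['tool_pos'])
cv2.imwrite('pics/s3c.png',cv2.resize(s['color'][80:280,230:500],(800,592),interpolation=2)[:,:,::-1])"
```

```text
clock: 8.73
tool_pos: [0.6266, -0.2426, 0.0004]
orientation: [179.9, -0.0, -90.0]
force: [-4.0, 2.3, 11.3]
opening: 0.0623
clock: 9.15
tool_pos: [0.627, -0.2427, 0.0003]
orientation: [-180.0, -0.0, -90.0]
force: [0.5, 0.5, -0.3]
opening: 0.0863
clock: 9.57
tool_pos: [0.6263, -0.2427, 0.1414]
orientation: [179.9, -0.0, -90.0]
force: [1.2, -0.7, -0.7]
opening: 0.0876
[ 0.63072174 -0.24430627  0.15153273]
```

View pics/s3c.png

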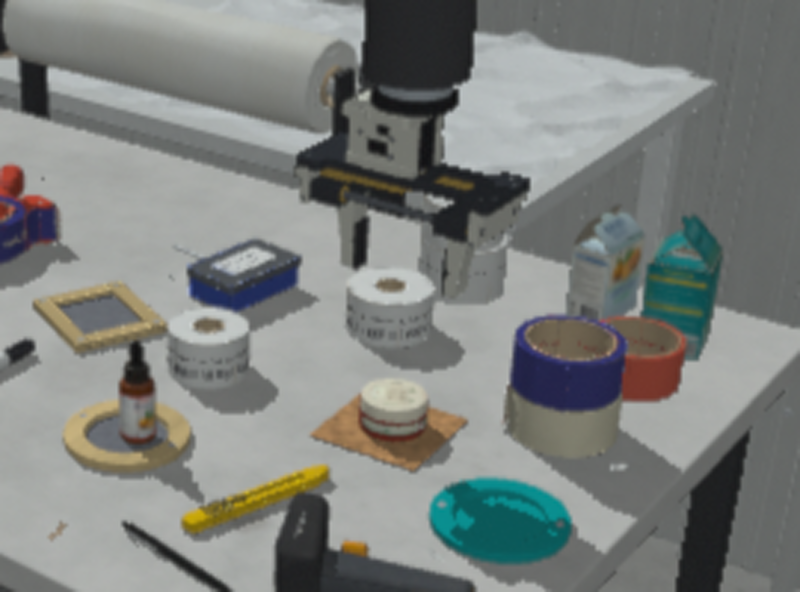

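The jar stands upright on the mat (px 393,410), and the rectangular nest is empty. Next is the carton.

```bash

python3 -m handwheel '[[[-0.2,0.06,0],[0,0,0]],[[-0.4,0.115,0],[0,0,0]],[[-0.6,0.17,0],[0,0,0]],[[-0.8,0.23,0],[0,0,0]],[[-0.957,0.275,0],[0,0,0]]]'
python3 -m handwheel '[[[-0.2,0.06,0],[0,0,0]],[[-0.4,0.115,0],[0,0,0]],[[-0.6,0.17,0],[0,0,0]],[[-0.8,0.23,0],[0,0,0]],[[-0.957,0.275,0],[0,0,0]]]'
python3 -m handwheel '[[[-0.2,0.06,0],[0,0,0]],[[-0.4,0.115,0],[0,0,0]],[[-0.6,0.17,0],[0,0,0]],[[-0.8,0.23,0],[0,0,0]],[[-0.957,0.275,0],[0,0,0]]]'
python3 -m handwheel '[[[0,0,0],[0,0,0]],[[0,0,0.1],[0,0,0]],[[0,0,0.2],[0,0,0]],[[0,0,0.2],[0,0,0]],[[0,0,0.2],[0,0,0]]]'
python3 -c "
from h import *
s,P=tips('w4.png')
m=(abs(P[...,0]-.461)<.06)&(abs(P[...,1]-.331)<.06)&(P[...,2]>.072)&(P[...,2]<.087)
print(rect(P[m][:,:2]),m.sum(),P[m][:,2].max())"
```

```text
clock: 10.03
tool_pos: [0.5707, -0.0492, 0.1401]
orientation: [-180.0, 0.0, -90.0]
force: [-0.6, -0.0, 0.6]
opening: 0.0876
clock: 10.45
tool_pos: [0.5159, 0.1426, 0.1403]
orientation: [-180.0, 0.0, -90.0]
force: [0.9, 0.7, -0.2]
opening: 0.0877
clock: 10.87
tool_pos: [0.4609, 0.3343, 0.1402]
orientation: [-180.0, 0.0, -90.0]
force: [0.3, 0.0, 0.6]
opening: 0.0877
clock: 11.28
tool_pos: [0.4615, 0.3308, 0.0994]
orientation: [179.9, -0.1, -90.0]
force: [0.5, 0.4, 0.4]
opening: 0.0874
read [0.4622 0.3314 0.1005] tip z 0.1152 bias 0.0287 tipbox [0.4519 0.2708 0.1136] [0.4732 0.3906 0.1352]
(array([462.1, 333.3]), array([49.7, 62.4]), 87.9) 6394 0.08288629306811571
```

View pics/w4.png

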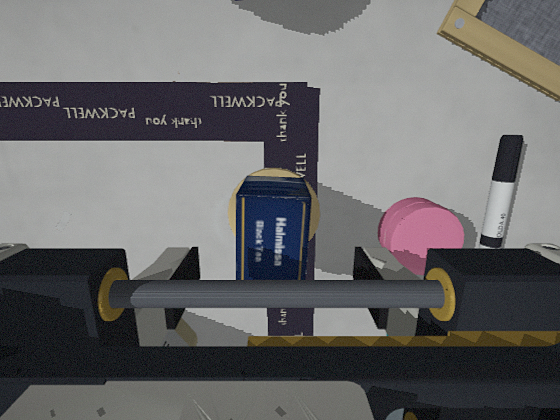

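The carton (px 275,230) lies squarely between the open fingers. Lower, grip, lift.

```bash

python3 -m handwheel '[[[0,0,0.12],[0,0,0]],[[0,0,0.24],[0,0,0]],[[0,0,0.36],[0,0,0]],[[0,0,0.418],[0,0,0]],[[0,0,0.418],[0,0,0]]]'
python3 -m handwheel '[[[0,0,0],[0,0,0]],[[0,0,0],[0,0,0]],[[0,0,0],[0,0,0]],[[0,0,0],[0,0,0]],[[0,0,0],[0,0,0]]]' 1
python3 -m handwheel '[[[0,0,0],[0,0,0]],[[0,0,0],[0,0,0]],[[0,0,0],[0,0,0]],[[0,0,0],[0,0,0]]]'
python3 -m handwheel '[[[0,0,-0.05],[0,0,0]],[[0,0,-0.15],[0,0,0]],[[0,0,-0.3],[0,0,0]],[[0,0,-0.45],[0,0,0]],[[0,0,-0.5],[0,0,0]]]'
python3 -m handwheel '[[[0,0,0],[0,0,0]],[[0,0,0],[0,0,0]]]'
python3 -c "
from h import *
s=snap('top','t5.png');P=world(s)
m=(abs(P[...,0]-.461)<.05)&(abs(P[...,1]-.331)<.06)&(P[...,2]>.0065)&(P[...,2]<.018)
print(rect(P[m][:,:2]),m.sum())
m=(abs(P[...,0]-.63)<.1)&(abs(P[...,1]-.125)<.1)&(P[...,2]>.0065)&(P[...,2]<.014);print(rect(P[m][:,:2]))
"
```

```text
clock: 11.75
tool_pos: [0.4615, 0.3305, 0.0151]
orientation: [179.9, -0.1, -90.1]
force: [0.4, 0.3, -0.1]
opening: 0.0878
clock: 12.17
tool_pos: [0.4623, 0.332, 0.0175]
orientation: [-179.9, 0.1, -90.0]
force: [-0.6, -0.5, 0.1]
opening: 0.06
clock: 12.5
tool_pos: [0.4622, 0.3319, 0.0171]
orientation: [-180.0, 0.0, -90.0]
force: [-2.2, -0.6, 6.5]
opening: 0.0529
clock: 12.92
tool_pos: [0.4634, 0.3329, 0.1213]
orientation: [-179.8, 0.2, -90.0]
force: [0.7, 1.2, -0.3]
opening: 0.0524
clock: 13.08
tool_pos: [0.4618, 0.3316, 0.117]
orientation: [-180.0, 0.1, -90.0]
force: [0.1, 0.9, -1.9]
opening: 0.0528
(array([446.8, 317. ]), array([44.4, 81.2]), 45.0) 233
(array([664.6, 109.1]), array([120.7, 181.2]), 65.1)
```

```bash

python3 -m handwheel '[[[0.1,-0.085,0],[0,0,0]],[[0.22,-0.18,0],[0,0,0]],[[0.34,-0.28,0],[0,0,0]],[[0.46,-0.375,0],[0,0,0]],[[0.5175,-0.4225,0],[0,0,0]]]'
python3 -m handwheel '[[[0.1,-0.085,0],[0,0,0]],[[0.22,-0.18,0],[0,0,0]],[[0.34,-0.28,0],[0,0,0]],[[0.46,-0.375,0],[0,0,0]],[[0.5175,-0.4225,0],[0,0,0]]]'
python3 -m handwheel '[[[0,0,0],[0,0,-0.018]],[[0,0,0],[0,0,-0.036]],[[0,0,0],[0,0,-0.054]],[[0,0,0],[0,0,-0.072]],[[0,0,0],[0,0,-0.09]]]'
python3 -m handwheel '[[[0,0,0],[0,0,-0.018]],[[0,0,0],[0,0,-0.036]],[[0,0,0],[0,0,-0.054]],[[0,0,0],[0,0,-0.072]],[[0,0,0],[0,0,-0.0914]]]'
python3 -m handwheel '[[[0,0,0.1],[0,0,0]],[[0,0,0.2],[0,0,0]],[[0,0,0.25],[0,0,0]],[[0,0,0.25],[0,0,0]],[[0,0,0.25],[0,0,0]]]'
python3 -c "
from h import *
s,P=tips('w5.png')
s=snap('top','t6.png');P=world(s)
m=(abs(P[...,0]-.461)<.06)&(abs(P[...,1]-.331)<.06)&(P[...,2]>.0065)&(P[...,2]<.018)
print('small nest',rect(P[m][:,:2]),m.sum())"
```

```text
clock: 13.55
tool_pos: [0.5468, 0.2251, 0.1145]
orientation: [179.8, -0.1, -90.1]
force: [0.3, 0.6, -0.9]
opening: 0.0527
clock: 13.97
tool_pos: [0.6314, 0.1215, 0.1142]
orientation: [179.8, -0.1, -90.1]
force: [0.7, 0.4, -1.9]
opening: 0.053
clock: 14.38
tool_pos: [0.6298, 0.1241, 0.1146]
orientation: [179.8, 0.0, -57.3]
force: [0.0, 0.0, -1.6]
opening: 0.0526
clock: 14.8
tool_pos: [0.6298, 0.1243, 0.1146]
orientation: [179.9, 0.1, -24.4]
force: [-0.0, 0.1, -1.9]
opening: 0.0525
clock: 15.22
tool_pos: [0.6303, 0.1242, 0.0654]
orientation: [179.9, 0.1, -24.7]
force: [-0.1, 0.7, -0.3]
opening: 0.0527
read [0.631  0.1245 0.0665] tip z 0.0728 bias 0.0203 tipbox [0.6011 0.1442 0.0715] [0.661  0.1631 0.0928]
small nest (array([459.8, 330.4]), array([82. , 82.4]), 23.0) 576
```

View pics/w5.png

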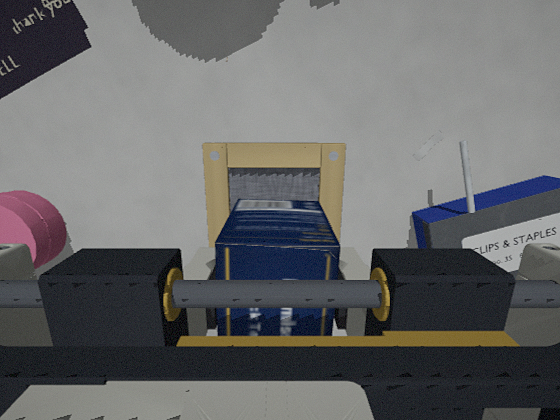

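The carton (px 275,260) is lined up with the nest recess. Lower and release.

```bash

python3 -m handwheel '[[[0,0,0.1],[0,0,0]],[[0,0,0.18],[0,0,0]],[[0,0,0.24],[0,0,0]],[[0,0,0.27],[0,0,0]],[[0,0,0.28],[0,0,0]]]'
python3 -m handwheel '[[[0,0,0],[0,0,0]],[[0,0,0],[0,0,0]],[[0,0,0],[0,0,0]],[[0,0,0],[0,0,0]],[[0,0,0],[0,0,0]]]' -1
python3 -m handwheel '[[[0,0,0],[0,0,0]],[[0,0,-0.1],[0,0,0]],[[0,0,-0.3],[0,0,0]],[[0,0,-0.5],[0,0,0]],[[0,0,-0.65],[0,0,0]]]'
python3 -m handwheel '[[[0,0,0],[0,0,0.018]],[[0,0,0],[0,0,0.036]],[[0,0,0],[0,0,0.054]],[[0,0,0],[0,0,0.072]],[[0,0,0],[0,0,0.09]]]' -0.1
python3 -m handwheel '[[[0,0,0],[0,0,0.018]],[[0,0,0],[0,0,0.036]],[[0,0,0],[0,0,0.054]],[[0,0,0],[0,0,0.072]],[[0,0,0],[0,0,0.0914]]]'
python3 -c "
from h import *
s,P=tips('w6.png')
m=(abs(P[...,0]-.63)<.07)&(abs(P[...,1]-.125)<.07)&(P[...,2]>.066)&(P[...,2]<.085)
print('carton',rect(P[m][:,:2]),m.sum(),np.percentile(P[m][:,2],[5,50,95]))
m=(abs(P[...,0]-.46)<.05)&(abs(P[...,1]+.067)<.05)&(P[...,2]>.05)&(P[...,2]<.12)
print('dropper',m.sum())"
```

```text
clock: 15.73
tool_pos: [0.6308, 0.1243, 0.011]
orientation: [179.9, 0.0, -24.7]
force: [-8.8, 0.0, 16.5]
opening: 0.0527
clock: 16.15
tool_pos: [0.6311, 0.1246, 0.0108]
orientation: [-180.0, -0.0, -24.7]
force: [-1.0, -0.4, -0.1]
opening: 0.0805
clock: 16.57
tool_pos: [0.6316, 0.1246, 0.1437]
orientation: [-179.9, -0.1, -24.7]
force: [1.1, 0.6, 0.5]
opening: 0.0876
clock: 16.98
tool_pos: [0.6308, 0.1245, 0.1406]
orientation: [-180.0, 0.0, -57.4]
force: [0.2, -0.5, 0.0]
opening: 0.06
clock: 17.4
tool_pos: [0.6308, 0.1245, 0.1405]
orientation: [180.0, -0.0, -90.3]
force: [-0.5, -0.1, 0.2]
opening: 0.0483
read [0.6308 0.1244 0.1405] tip z 0.1565 bias 0.03 tipbox [0.6209 0.0841 0.154 ] [0.6429 0.1643 0.1765]
carton (array([630.1, 122.6]), array([65.3, 50.6]), 63.6) 4625 [0.07290332 0.07459716 0.07574774]
dropper 2
```

Carton seated: its top is at 74.6 mm and it lies within 3 mm of the centre. On to the dropper.

```bash

python3 -m handwheel '[[[0.12,0.105,0],[0,0,0]],[[0.24,0.21,0],[0,0,0]],[[0.36,0.315,0],[0,0,0]],[[0.479,0.42,0],[0,0,0]],[[0.479,0.42,0],[0,0,0]]]'
python3 -m handwheel '[[[0.12,0.105,0],[0,0,0]],[[0.24,0.21,0],[0,0,0]],[[0.36,0.315,0],[0,0,0]],[[0.479,0.42,0],[0,0,0]],[[0.479,0.42,0],[0,0,0]]]'
python3 -m handwheel '[[[0,0,0],[0,0,0]],[[0,0,0],[0,0,0]],[[0,0,0.05],[0,0,0]],[[0,0,0.05],[0,0,0]],[[0,0,0.05],[0,0,0]]]'
python3 -c "
from h import *
s,P=tips('w7.png')
for a,b in ((.09,.112),(.05,.08),(.02,.05)):
  m=(abs(P[...,0]-.463)<.03)&(abs(P[...,1]+.067)<.03)&(P[...,2]>a)&(P[...,2]<b)
  if m.sum(): print(a,m.sum(),P[m].min(0),P[m].max(0),np.median(P[m],0))"
```

```text
clock: 17.87
tool_pos: [0.5428, 0.0256, 0.1406]
orientation: [179.9, 0.0, -90.0]
force: [-0.8, 0.9, -1.4]
opening: 0.0481
clock: 18.28
tool_pos: [0.4588, -0.0697, 0.1404]
orientation: [179.9, 0.0, -90.0]
force: [0.1, -0.2, -1.3]
opening: 0.0482
clock: 18.7
tool_pos: [0.463, -0.0666, 0.1301]
orientation: [179.9, -0.0, -89.9]
force: [1.0, 0.2, 1.3]
opening: 0.0483
read [ 0.4632 -0.0666  0.1304] tip z 0.1463 bias 0.0299 tipbox [ 0.4531 -0.1067  0.1437] [ 0.4749 -0.0268  0.1662]
0.09 305 [ 0.45635646 -0.07238188  0.09012321] [ 0.46904236 -0.06011173  0.10725323] [ 0.46474418 -0.06588193  0.10200561]
0.05 725 [ 0.45044331 -0.08280912  0.05023734] [ 0.47921731 -0.04982633  0.07997306] [ 0.47236334 -0.06655825  0.06473018]
0.02 235 [ 0.46395622 -0.08279015  0.02010679] [ 0.4792108  -0.0505897   0.04994274] [ 0.47736248 -0.06655675  0.03606144]
```

View pics/w7.png

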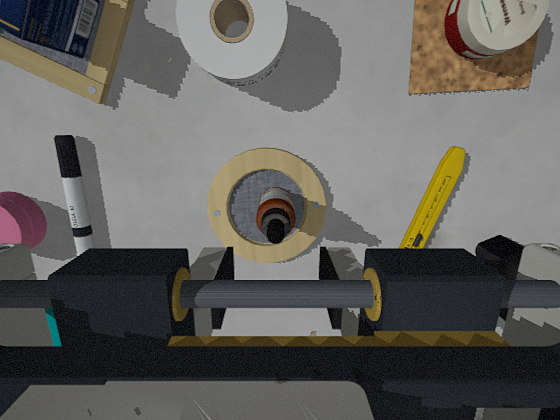

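The dropper (px 275,220) is centred between the jaws. Down to the upper body, grip and lift gently.

```bash

python3 -m handwheel '[[[0,0,0.1],[0,0,0]],[[0,0,0.2],[0,0,0]],[[0,0,0.3],[0,0,0]],[[0,0,0.4],[0,0,0]],[[0,0,0.45],[0,0,0]]]'
python3 -m handwheel '[[[0,0,0.03],[0,0,0]],[[0,0,0.045],[0,0,0]],[[0,0,0.045],[0,0,0]]]'
python3 -m handwheel '[[[0,0,0],[0,0,0]],[[0,0,0],[0,0,0]],[[0,0,0],[0,0,0]],[[0,0,0],[0,0,0]],[[0,0,0],[0,0,0]]]' 1
python3 -m handwheel '[[[0,0,0],[0,0,0]],[[0,0,0],[0,0,0]],[[0,0,-0.02],[0,0,0]],[[0,0,-0.06],[0,0,0]],[[0,0,-0.1],[0,0,0]]]'
python3 -m handwheel '[[[0,0,-0.05],[0,0,0]],[[0,0,-0.12],[0,0,0]],[[0,0,-0.2],[0,0,0]],[[0,0,-0.25],[0,0,0]],[[0,0,-0.25],[0,0,0]]]'
python3 -c "
from h import *
s=snap('scene','s8.png');P=world(s)
cv2.imwrite('pics/s8c.png',cv2.resize(s['color'][100:280,200:370],(560,593),interpolation=2)[:,:,::-1])"
```

```text
clock: 19.17
tool_pos: [0.4622, -0.0669, 0.0387]
orientation: [179.9, -0.0, -90.0]
force: [0.1, -0.5, -0.5]
opening: 0.0486
clock: 19.42
tool_pos: [0.463, -0.0669, 0.0313]
orientation: [180.0, -0.0, -90.0]
force: [0.2, -0.9, 0.2]
opening: 0.0481
clock: 19.83
tool_pos: [0.4634, -0.0669, 0.0321]
orientation: [-179.9, 0.0, -90.0]
force: [-0.3, -0.1, 4.0]
opening: 0.0315
clock: 20.25
tool_pos: [0.4623, -0.0672, 0.0518]
orientation: [179.9, -0.0, -90.0]
force: [0.9, 1.1, -0.4]
opening: 0.0313
clock: 20.67
tool_pos: [0.4643, -0.0668, 0.1042]
orientation: [-179.8, 0.0, -90.0]
force: [0.1, -0.4, -1.1]
opening: 0.0309
```

View pics/s8c.png

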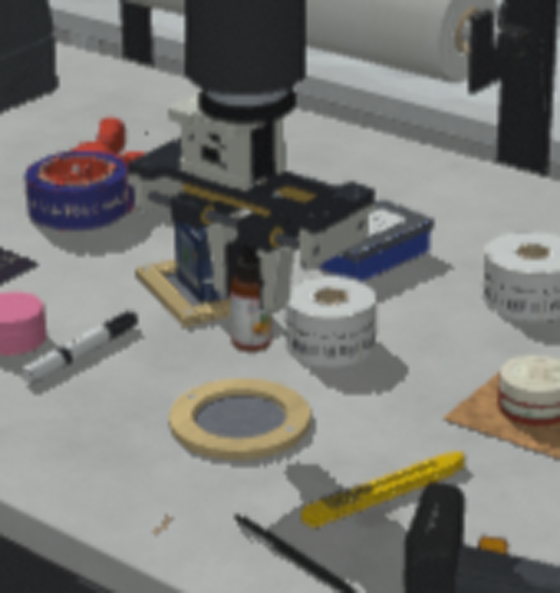

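The bottle hangs upright in the jaws (px 248,310). I carry it to the small nest.

```bash

python3 -m handwheel '[[[-0.08,0,0],[0,0,0]],[[-0.2,0,0],[0,0,0]],[[-0.35,0,0],[0,0,0]],[[-0.5,0,0],[0,0,0]],[[-0.66,0,0],[0,0,0]]]'
python3 -m handwheel '[[[-0.15,0,0],[0,0,0]],[[-0.3,0,0],[0,0,0]],[[-0.45,0,0],[0,0,0]],[[-0.6,0,0],[0,0,0]],[[-0.75,0,0],[0,0,0]]]'
python3 -m handwheel '[[[-0.15,0.01,0],[0,0,0]],[[-0.3,0.01,0],[0,0,0]],[[-0.43,0.01,0],[0,0,0]],[[-0.52,0.015,0],[0,0,0]],[[-0.575,0.015,0],[0,0,0]]]'
python3 -m handwheel '[[[0,0,0],[0,0,0]],[[0,0,0.05],[0,0,0]],[[0,0,0.12],[0,0,0]],[[0,0,0.2],[0,0,0]],[[0,0,0.2],[0,0,0]]]'
python3 -c "
from h import *
s,P=tips('w9.png')
m=(abs(P[...,0]-.46)<.06)&(abs(P[...,1]-.33)<.06)&(P[...,2]>.0065)&(P[...,2]<.014)
print('nest',rect(P[m][:,:2]),P[m].max(0))
m=(abs(P[...,0]-.46)<.03)&(abs(P[...,1]-.33)<.014)&(P[...,2]>.02)&(P[...,2]<.13)
for a in np.arange(.02,.13,.01):
  q=P[m&(P[...,2]>a)&(P[...,2]<a+.01)]
  if len(q)>3: print(round(a,2),len(q),q.min(0).round(4),q.max(0).round(4))"
```

```text
clock: 21.13
tool_pos: [0.462, 0.0657, 0.1009]
orientation: [179.9, -0.0, -90.1]
force: [0.5, -0.1, -0.2]
opening: 0.031
clock: 21.55
tool_pos: [0.4621, 0.2161, 0.1008]
orientation: [179.9, -0.0, -90.0]
force: [0.6, -0.3, -1.3]
opening: 0.0315
clock: 21.97
tool_pos: [0.4594, 0.3315, 0.1007]
orientation: [180.0, -0.0, -89.9]
force: [0.0, -0.4, -0.1]
opening: 0.0313
clock: 22.38
tool_pos: [0.4582, 0.3267, 0.058]
orientation: [179.8, -0.2, -90.1]
force: [-0.1, -0.5, -1.0]
opening: 0.0314
read [0.4589 0.3273 0.0596] tip z 0.0663 bias 0.0208 tipbox [0.4613 0.2949 0.0646] [0.4745 0.358  0.0863]
nest (array([468.4, 332.6]), array([63.4, 83.4]), 0.2) [0.50011016 0.37431551 0.01300337]
0.03 92 [0.4627 0.3164 0.032 ] [0.4739 0.3423 0.0399]
0.04 176 [0.4604 0.3161 0.04  ] [0.4741 0.343  0.05  ]
0.05 220 [0.4613 0.316  0.05  ] [0.4743 0.3426 0.06  ]
0.06 249 [0.4617 0.316  0.06  ] [0.4744 0.3424 0.07  ]
0.07 312 [0.4621 0.316  0.07  ] [0.4743 0.3439 0.08  ]
0.08 594 [0.458 0.316 0.08 ] [0.4745 0.3439 0.09  ]
0.09 876 [0.4572 0.3161 0.09  ] [0.4737 0.344  0.1   ]
0.1 476 [0.4491 0.3164 0.1   ] [0.4693 0.344  0.1099]
0.11 113 [0.4482 0.3324 0.1105] [0.4683 0.344  0.1199]
0.12 619 [0.4506 0.3196 0.12  ] [0.4641 0.3436 0.13  ]
```

View pics/w9.png

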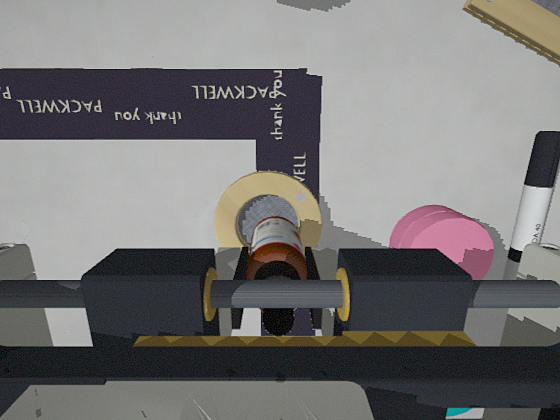

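The bottle stands vertical over the nest, its front face plumb at x=0.474. Lower slowly the remaining 30 mm and release.

```bash

python3 -m handwheel '[[[-0.01,0,0],[0,0,0]],[[-0.01,0,0.04],[0,0,0]],[[-0.01,0,0.08],[0,0,0]],[[-0.01,0,0.11],[0,0,0]],[[-0.01,0,0.125],[0,0,0]]]'
python3 -m handwheel '[[[0,0,0.008],[0,0,0]],[[0,0,0.016],[0,0,0]],[[0,0,0.023],[0,0,0]],[[0,0,0.025],[0,0,0]],[[0,0,0.025],[0,0,0]]]'
python3 -m handwheel '[[[0,0,0],[0,0,0]],[[0,0,0],[0,0,0]],[[0,0,0],[0,0,0]],[[0,0,0],[0,0,0]],[[0,0,0],[0,0,0]]]' -0.1
python3 -m handwheel '[[[0,0,0],[0,0,0]],[[0,0,-0.05],[0,0,0]],[[0,0,-0.15],[0,0,0]],[[0,0,-0.3],[0,0,0]],[[0,0,-0.5],[0,0,0]]]'
python3 -c "
from h import *
s=snap('top','t9.png');P=world(s);print(get_obs()['tool_pos'])
s,P=tips('w10.png')
m=(abs(P[...,0]-.46)<.06)&(abs(P[...,1]-.33)<.06)&(P[...,2]>.0065)&(P[...,2]<.014)
print('nest',rect(P[m][:,:2]),P[m].max(0))
for a,b in ((.03,.065),(.085,.112)):
  q=P[(abs(P[...,0]-.46)<.04)&(abs(P[...,1]-.33)<.04)&(P[...,2]>a)&(P[...,2]<b)]
  print(a,len(q),q.min(0).round(4),q.max(0).round(4))"
```

```text
clock: 22.85
tool_pos: [0.4595, 0.3314, 0.0354]
orientation: [180.0, -0.0, -90.0]
force: [-0.3, -0.1, -0.5]
opening: 0.0314
clock: 23.27
tool_pos: [0.4602, 0.3321, 0.0321]
orientation: [-180.0, 0.0, -90.0]
force: [-0.5, -0.5, 4.2]
opening: 0.0312
clock: 23.68
tool_pos: [0.4599, 0.332, 0.0314]
orientation: [-180.0, 0.0, -90.0]
force: [-0.4, -0.1, -0.5]
opening: 0.0477
clock: 24.1
tool_pos: [0.4587, 0.3305, 0.131]
orientation: [179.8, -0.2, -90.0]
force: [0.7, 0.8, 0.7]
opening: 0.0486
[0.46277161 0.33414296 0.14115802]
read [0.4629 0.3349 0.1388] tip z 0.1572 bias 0.0324 tipbox [0.4534 0.2935 0.1555] [0.4745 0.3736 0.1772]
nest (array([458.5, 333. ]), array([82.5, 83. ]), 46.4) [0.49986947 0.3746522  0.01358612]
0.03 508 [0.4479 0.3161 0.03  ] [0.4757 0.3487 0.065 ]
0.085 307 [0.4529 0.3261 0.085 ] [0.4654 0.339  0.1074]
```

Dropper stands upright and centred: bulb at (0.459, 0.3325), nest centre at (0.459, 0.332). Now back for the jar.

```bash

python3 -m handwheel '[[[0.2,-0.06,0],[0,0,0]],[[0.4,-0.115,0],[0,0,0]],[[0.6,-0.17,0],[0,0,0]],[[0.8,-0.23,0],[0,0,0]],[[0.958,-0.278,0],[0,0,0]]]' -1
python3 -m handwheel '[[[0.2,-0.06,0],[0,0,0]],[[0.4,-0.115,0],[0,0,0]],[[0.6,-0.17,0],[0,0,0]],[[0.8,-0.23,0],[0,0,0]],[[0.958,-0.278,0],[0,0,0]]]'
python3 -m handwheel '[[[0.2,-0.06,0],[0,0,0]],[[0.4,-0.115,0],[0,0,0]],[[0.6,-0.17,0],[0,0,0]],[[0.8,-0.23,0],[0,0,0]],[[0.958,-0.278,0],[0,0,0]]]'
python3 -m handwheel '[[[0,0,0],[0,0,0]],[[0,0,0.1],[0,0,0]],[[0,0,0.25],[0,0,0]],[[0,0,0.35],[0,0,0]],[[0,0,0.35],[0,0,0]]]'
python3 -m handwheel '[[[0,0,0],[0,0,0]],[[0,0,0],[0,0,0]]]'
python3 -c "
from h import *
s,P=tips('w11.png')
q=P[(abs(P[...,0]-.626)<.05)&(abs(P[...,1]+.243)<.05)&(P[...,2]>.028)&(P[...,2]<.045)];print(rect(q[:,:2]),len(q))"
```

```text
clock: 24.62
tool_pos: [0.5157, 0.138, 0.1324]
orientation: [-179.9, 0.0, -90.0]
force: [1.2, 0.3, -0.2]
opening: 0.076
clock: 25.03
tool_pos: [0.5716, -0.054, 0.1324]
orientation: [-179.9, -0.0, -90.0]
force: [0.6, 0.6, 0.5]
opening: 0.0873
clock: 25.45
tool_pos: [0.627, -0.246, 0.1322]
orientation: [-180.0, -0.0, -90.1]
force: [0.5, 0.1, -0.8]
opening: 0.0872
clock: 25.87
tool_pos: [0.6235, -0.2424, 0.0572]
orientation: [179.6, 0.1, -90.1]
force: [-0.6, -0.0, -1.5]
opening: 0.0875
clock: 26.03
tool_pos: [0.6277, -0.2431, 0.0632]
orientation: [-179.9, -0.0, -90.0]
force: [1.0, -0.0, 0.2]
opening: 0.0876
read [ 0.628  -0.243   0.0636] tip z 0.079 bias 0.0294 tipbox [ 0.6176 -0.303   0.0771] [ 0.6393 -0.1833  0.099 ]
(array([ 626., -243.]), array([61.4, 61.6]), 86.1) 5941
```

```bash

python3 -m handwheel '[[[0,0,0.1],[0,0,0]],[[0,0,0.2],[0,0,0]],[[0,0,0.28],[0,0,0]],[[0,0,0.305],[0,0,0]],[[0,0,0.305],[0,0,0]]]'
python3 -m handwheel '[[[0,0,0],[0,0,0]],[[0,0,0],[0,0,0]],[[0,0,0],[0,0,0]],[[0,0,0],[0,0,0]],[[0,0,0],[0,0,0]]]' 1
python3 -m handwheel '[[[0,0,0],[0,0,0]],[[0,0,0],[0,0,0]],[[0,0,0],[0,0,0]]]'
python3 -m handwheel '[[[0,0,-0.05],[0,0,0]],[[0,0,-0.1],[0,0,0]],[[0,0,-0.2],[0,0,0]],[[0,0,-0.3],[0,0,0]],[[0,0,-0.4],[0,0,0]]]'
python3 -m handwheel '[[[0,0,0],[0,0,0]],[[0,0,0],[0,0,0]]]'
```

```text
clock: 26.5
tool_pos: [0.6265, -0.2428, 0.0005]
orientation: [180.0, 0.0, -90.0]
force: [0.3, -0.5, 0.6]
opening: 0.0875
clock: 26.92
tool_pos: [0.6271, -0.243, 0.0014]
orientation: [-179.9, -0.0, -90.0]
force: [-1.2, 1.7, 3.6]
opening: 0.0622
clock: 27.17
tool_pos: [0.6271, -0.243, 0.0014]
orientation: [-179.9, -0.0, -90.0]
force: [-1.3, 0.9, 5.9]
opening: 0.0625
clock: 27.58
tool_pos: [0.6265, -0.243, 0.082]
orientation: [180.0, -0.0, -90.0]
force: [1.0, -0.6, 0.2]
opening: 0.0619
clock: 27.75
tool_pos: [0.6277, -0.243, 0.0829]
orientation: [-179.8, -0.0, -90.0]
force: [-0.5, -0.2, -0.8]
opening: 0.0622
```

```bash

python3 -m handwheel '[[[-0.1,0.09,0],[0,0,0]],[[-0.2,0.18,0],[0,0,0]],[[-0.3,0.27,0],[0,0,0]],[[-0.4,0.36,0],[0,0,0]],[[-0.4615,0.421,0],[0,0,0]]]'
python3 -m handwheel '[[[-0.1,0.09,0],[0,0,0]],[[-0.2,0.18,0],[0,0,0]],[[-0.3,0.27,0],[0,0,0]],[[-0.4,0.36,0],[0,0,0]],[[-0.4615,0.421,0],[0,0,0]]]'
python3 -m handwheel '[[[0,0,0],[0,0,0]],[[0,0,0.08],[0,0,0]],[[0,0,0.15],[0,0,0]],[[0,0,0.15],[0,0,0]],[[0,0,0.15],[0,0,0]]]'
python3 -c "
from h import *
s,P=tips('w12.png')
q=P[(abs(P[...,0]-.46)<.07)&(abs(P[...,1]+.058)<.07)&(P[...,2]>.0065)&(P[...,2]<.014)];print('nest',rect(q[:,:2]),q.max(0))
t=get_obs()['tool_pos']
q=P[(abs(P[...,0]-t[0])<.05)&(abs(P[...,1]-t[1])<.029)&(P[...,2]>t[2]+.005)&(P[...,2]<t[2]+.029)];print('jar',q.min(0),q.max(0))"
```

```text
clock: 28.17
tool_pos: [0.54, -0.1493, 0.0798]
orientation: [179.9, 0.0, -90.0]
force: [-0.8, 0.0, -0.7]
opening: 0.0621
clock: 28.58
tool_pos: [0.4559, -0.0573, 0.08]
orientation: [179.9, 0.0, -90.0]
force: [-0.2, 0.2, -1.1]
opening: 0.0622
clock: 29.0
tool_pos: [0.4576, -0.0586, 0.0499]
orientation: [179.9, -0.0, -90.0]
force: [0.4, 0.5, -1.6]
opening: 0.0625
read [ 0.4583 -0.0585  0.0506] tip z 0.0605 bias 0.0239 tipbox [ 0.4604 -0.1059  0.0556] [ 0.4881 -0.0121  0.0805]
nest (array([478.9, -56.9]), array([ 75.1, 119. ]), 1.1) [0.51640634 0.00226618 0.01320304]
jar [ 0.46660095 -0.08751494  0.05556064] [ 0.48805711 -0.02966229  0.07954044]
```

View pics/w12.png

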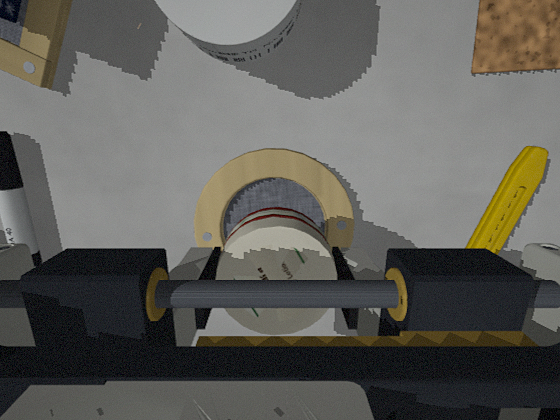

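The jar (px 275,270) is centred over the large nest recess. Lower, release, rise and check.

```bash

python3 -m handwheel '[[[0,0,0.08],[0,0,0]],[[0,0,0.15],[0,0,0]],[[0,0,0.21],[0,0,0]],[[0,0,0.235],[0,0,0]],[[0,0,0.245],[0,0,0]]]'
python3 -m handwheel '[[[0,0,0],[0,0,0]],[[0,0,0],[0,0,0]],[[0,0,0],[0,0,0]],[[0,0,0],[0,0,0]],[[0,0,0],[0,0,0]]]' -1
python3 -m handwheel '[[[0,0,0],[0,0,0]],[[0,0,-0.15],[0,0,0]],[[0,0,-0.35],[0,0,0]],[[0,0,-0.55],[0,0,0]],[[0,0,-0.75],[0,0,0]]]'
python3 -m handwheel '[[[0,0,-0.2],[0,0,0]],[[0,0,-0.2],[0,0,0]],[[0,0,-0.2],[0,0,0]],[[0,0,-0.2],[0,0,0]]]'
python3 -c "
from h import *
s=snap('wrist','w13.png');P=world(s)
def g(n,x,y,r,a,b):
  q=P[(abs(P[...,0]-x)<r)&(abs(P[...,1]-y)<r)&(P[...,2]>a)&(P[...,2]<b)]
  if len(q)>20: print(n,rect(q[:,:2]),len(q),'z',np.percentile(q[:,2],[10,50,90]).round(4))
g('jar',.458,-.058,.05,.028,.06); g('bignest',.458,-.058,.07,.0065,.014)
s=snap('top','t13.png');P=world(s)
g('carton',.63,.124,.06,.066,.09);g('bottle top',.46,.332,.03,.09,.12);g('bottle',.46,.332,.03,.03,.12)
g('roll',.613,-.036,.05,.042,.06);g('marker',.462,.13,.08,.008,.03);g('cutter',.4446,-.218,.08,.006,.03)
s=snap('scene')['color'][130:270,140:410]; cv2.imwrite('pics/s13.png',cv2.resize(s,(800,415),interpolation=2)[:,:,::-1])"
```

```text
clock: 29.47
tool_pos: [0.4581, -0.0586, 0.0022]
orientation: [179.9, -0.0, -90.0]
force: [-12.5, 4.1, 37.1]
opening: 0.0622
clock: 29.88
tool_pos: [0.4585, -0.0582, 0.0018]
orientation: [-180.0, 0.0, -90.0]
force: [0.3, -0.7, -0.5]
opening: 0.086
clock: 30.3
tool_pos: [0.4576, -0.0585, 0.1532]
orientation: [180.0, -0.0, -90.0]
force: [1.3, 0.3, -0.8]
opening: 0.0875
clock: 30.63
tool_pos: [0.4578, -0.0582, 0.1914]
orientation: [-180.0, 0.0, -90.0]
force: [0.4, 0.1, -0.2]
opening: 0.0877
jar (array([456.7, -59.3]), array([62.3, 60.5]), 1.5) 2475 z [0.0381 0.0393 0.0402]
bignest (array([456.9, -57.6]), array([118.4, 118.4]), 87.4) 4324 z [0.0096 0.0106 0.0117]
carton (array([630.7, 121.1]), array([65.3, 49.9]), 63.4) 581 z [0.0709 0.0733 0.0758]
cutter (array([ 443.1, -247.7]), array([109.8, 148.2]), 86.5) 540 z [0.0082 0.0114 0.0152]
```

View pics/s13.png

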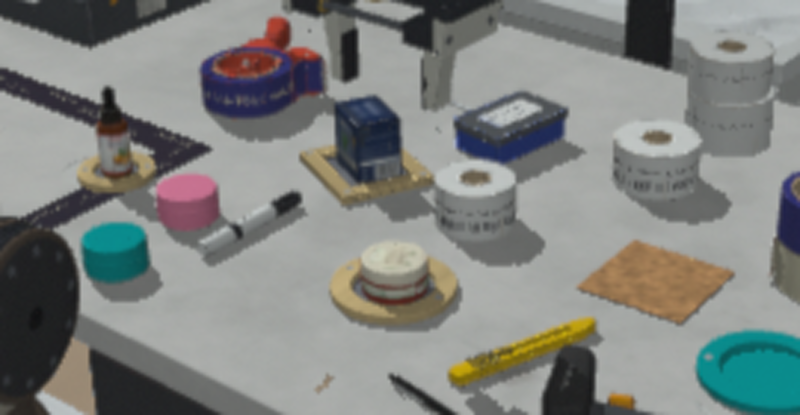

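All three stand in their own nests: dropper at (112,150), carton at (370,140), jar at (395,272). The marker, roll and cutter look untouched. Handing in.

```bash
python3 -c "
from h import *
print(close_job())"
```

```text
the job is handed in; nothing more can be done
None
```

The swap is done and handed in at about 31 s: the jar, carton and dropper bottle each stand in their own nest. I parked the jar on the cork mat, moved the carton and then the bottle, and put the jar in last.

| Item | Horizontal offset from nest centre | Height check |
|---|---|---|
| Jar | about 2 mm | top about 39 mm (38 mm expected) |
| Carton | about 2 mm by the wrist camera, about 4 mm by the top camera | top 73–75 mm (74 mm expected) |
| Dropper bottle | about 1 mm | top about 107 mm (106 mm expected) |

The final scene picture shows all three upright, the gripper well clear, and the marker, label roll and box cutter apparently where they were.

What failed or disagreed:
- **Height reading:** the reported tool height reads about 29 mm lower than the fingertips seen by both cameras. Because of that, the first grasp closed above the jar without touching it, and I corrected for it from then on.
- **Last placing:** the wrist force reached 37 N when the jar was set down, but the jar seated properly.
- **Final re-measurement:** the arm hid the bottle, roll and marker from the top camera, and the cutter reading was mixed with another object. The bottle's offset therefore comes from the wrist camera just after it was released. The roll, marker and cutter were checked only by eye in the scene picture.

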